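# Lift a tacky inlaid panel in its bar clamp

### The arm

A 7-joint arm with a two-finger parallel gripper is mounted at the origin on the work surface; the furniture and walls round the work are solid. World frame = base frame: x ahead of the robot, y to its left, z up, the work surface at z = 0. Lengths are in mm, angles in rad, forces in N, time in s.
With the tool pointing down it reaches from about 400 to 875 mm from the base axis. Payload 6.5 kg.
Tool frame: the origin (TCP) lies midway between the tips of the shut fingers; the grasp point (between the pads) lies 19 mm behind it (manip.grasp_offset is the distance from the TCP to the grasp point, in mm); z points along the fingers, y is the line along which they close (so a half turn about z gives the same grasp; the last joint's range is limited). The gripper opens to 85 mm and grips with 20 to 120 N. Pads are 22 mm wide; open, the fingers measure 114 mm over their backs; the gripper's body (76 mm by 85 mm) begins 54 mm behind the grasp point. The pads swing forward as they close: fully open they stand 13 mm farther back than shut.
Start: joints at [-1.392, 0.536, -0.004, 1.538, 0.003, 1.067, -0.071], TCP at [157.531, 630.614, 231.29] pointing down, gripper open.
Joint ranges: [-2.7, 2.7], [-0.37, 2.16], [-1.27, 1.26], [0.24, 2.4], [-1.31, 4.45], [0.19, 1.91], [-2.76, 2.76]. Speed limits (rad/s): [2.39, 2.39, 3.14, 3.14, 3.14, 3.14, 3.14].

### API

Orientations are given as a unit quaternion [w, x, y, z].
In Python, from plant import sensors, camera, job_done, search_frame, landmark_of, manip gives the robot as it stands. The module is installed in compiled form; this text tells all that it offers.
- The arm moves only by the tool move_arm, never from a script. Its arguments are lists of equal length, an entry for each row: "translation": the shift along the tool's x, y, z in mm, a list of three; "twist": the turn, a rotation vector about the tool's x, y, z in rad, a list of three. A call has 1 to 10 rows; each row is the pose to reach, as a shift and turn from the pose commanded when the call began, along the tool's axes at that moment; what a row does not reach only later rows make up. A row lasts 1/12 s, in which the tool goes at most 41.7 mm and 7.16 degrees, less where a joint would pass 70% of its speed; a pose out of reach is approached as far as the arm can. A call with a gripper value outside its range is refused whole. "gripper" is the opening, from 0 (shut) to 1 (fully open), set as the call begins (left out, the last holds). The fingers move at their own pace and stop on an object; the grip force is fixed at half the most. Time passes only in rows, so rows that repeat a pose let the fingers close. It gives the time, the measured TCP pose, the force, the opening and the grip force at its end, in the units of the state.
- sensors.sense(): the state, without advancing time (a new reading comes with each control period).
- camera(name): name is "scene" or "top" or "wrist"; returns a dict with "frame" (400x640x3 uint8, red, green, blue), "fx", "fy", "cx", "cy" (pixels), "dist" ([k1, k2, p1, p2, k3] as OpenCV has them; the pictures are not rectified), "xyz" and "rotation" of the camera in the world; the wrist camera has in their place "tool_from_camera" (4x4, takes a point from camera to tool coordinates, whose origin is the TCP and whose axes are the flange's). Camera axes: x right, y down, z forward; pixel columns grow to the right and rows downward; lengths in mm; the calibration is good to about 2 mm. A picture is of the moment at which its call begins: read the wrist's pose just before it. There is no depth.
- job_done(): hands the job in; it is judged then, once.
Trained networks look in the newest picture that a camera, given by its name, has taken for a name from the list of things; names that differ only in an ending like _2 or _b are one class to them, and where a whole thing is asked for, a point or a joint stands for the part that bears it (a point fixed in the world has none). Each returns a list of dicts, best first, with "conf" (0 to 1); they miss things now and then, are a little off and sometimes report something else, mostly with a low value. They report only what shows in the picture. A call takes as long as a camera call. They do not tell look-alikes from the thing itself.
- search_frame(name, camera): "bbox" ([left, top, width, height] in pixels, round what is visible of it).
- landmark_of(name, camera): "centre" ([row, column] in pixels: a listed point, or the origin of a listed thing).
The state is a dict: "time": time; "qpos": joint angles; "joint_velocities": joint speeds; "tau": joint torques, N m; "ee_pos": TCP position; "orientation": TCP orientation; "wrist_force": force on the tool from outside, world axes, zero at the start; "ft_torque": the same for the moment, N m; "gripper_width": finger opening in mm; "grip_force": force on a finger pad.
Only numpy, scipy, OpenCV 4.12 (cv2) and the standard library are available. Lean on these libraries where they do the work, as an engineer would, in place of code of your own. Each camera call takes 0.05 s, during which the arm holds its last target. There are 200 camera calls.

### The job

The shell inlay on the panel lying on the wooden drying stand is still tacky, so only the bar clamp that stands over it may touch the panel. Turn the clamp's crank clockwise (seen from the handle end) until its sliding jaw has closed on the panel and holds it firmly, then take the clamp by the black hand grip on its bar, lift it straight up out of the stand until the panel hangs about 10 cm above the ribs it lay on, and keep it up there level and still for three seconds, leaving the other things where they stand. Finish while still holding it up like that: do not put it down or let go.

Things in the scene. Friction and masses are not known exactly. Their poses are not given: they have to be found in the camera images.
- bar_grip (a point): Middle of the black ribbed hand grip on the clamp's bar: 80 mm long (x), 16 wide (y), 28 high; 124 mm above the table, 44 mm above the panel's top, at the balance point of clamp plus panel. x runs along the bar from the crank end to the fixed jaw, z up. The bar (10 x 22 mm) ends 117 mm behind (-x) and 89 mm ahead of it; the clamp's top is 15 mm above it.
- clamp: The loose bar clamp, 0.67 kg; origin at foot level, 104 mm below the middle of the hand grip, same axes. Jaws with cork faces 70 mm wide (y), 24 high: the fixed one's face is at x = +52 mm, the sliding one faces it from the crank side. Its two dark heads stand 32 mm deep in open-topped pockets of the stand with 1 mm play, so it comes out straight up.
- screw_axis (a point): Point on the clamp's screw axis (parallel to the clamp's x), in the plane of the knob's middle: 176 mm from the hand grip's middle in -x and 54 mm below it, 70 mm above the table. The knob's middle goes round it on an upright circle of radius 28 mm.
- knob_mid (a point): Middle of the crank's round wooden knob, 36 mm long along the clamp's x, 11 to 16 mm thick (16 at the middle). It revolves freely on its pin, so it can stay gripped while the crank turns. The flat crank arm begins 18 mm from this point towards the clamp (+x).
- crank (a joint): Crank angle, rad, clockwise positive seen from the handle end (looking along the clamp's +x). At 0 the knob is straight above the screw axis, at pi/2 on the clamp's -y side. 1 rad moves the jaw 1.6 mm. The panel is tight from about 7.5 rad and firm at 8; left there, the crank eases back to about 7.75 and holds. Turning takes about 2 N at the knob, 5 N or more when clamping.
- jaw (a joint): Travel of the sliding jaw towards the fixed jaw, m (1.6 mm per rad of crank). The jaw faces are 112 mm minus this apart; the jaw pushes the panel along the ribs against the fixed jaw, then clamps it.
- panel_mid (a point): Centre (half-way up) of the black lacquered wood panel with shell inlay on top: 100 mm (x, along the bar) x 150 mm (y) x 20 mm, 0.12 to 0.24 kg, lying loose on the stand's ribs, underside 60 mm above the table; z up.
- panel: The same panel; origin at the middle of its underside.
- stand: Wooden drying stand fixed to the table: base board 220 x 150 x 12 mm, two ribs (tops 60 mm up) that carry the panel, two pocketed blocks (tops 52 mm up, at x = -95 and +67 mm) in which the clamp's heads stand. Origin under its middle at table height; x as the clamp's.
- glue: Bystander: white glue bottle with red nozzle, 41 mm across, 132 mm high; origin under it.
- sander: Bystander: cork sanding block 56 x 86 x 27 mm; origin under it.
- ink: Bystander: small white pot with black rim, 36 mm across, 34 mm high; origin under it.
Not all that is in view belongs to the job. Leave any red look-alike of the panel alone.

How it is judged (in metres and radians):
On the way, in this order (a step that is already met when the one before it is completed fails the run):
1. the clamp holds the panel tight while it still lies on the stand (contact force between clamp and panel above 10 N and height (world z) of panel_mid below 0.074 m), for 0.2 s.
2. the panel hangs in the clamp at least 75 mm above the ribs, level and still, for two and a half seconds (height (world z) of panel_mid above 0.145 m and angle between each of panel_mid, bar_grip's own z axis and vertical below 0.12 rad and linear speed of panel below 0.03 m/s and angular speed of panel below 0.2 rad/s), for 2.5 s.
At the end, for the whole second after the job is handed in: Held by the fingers, the clamp carries the panel, its middle 145 mm or more above the table and within 30 mm of under the hand grip; both level within 7 degrees and still, clear of the stand; glue bottle, sanding block and ink pot within 30 mm of where they stood (all of step 2 and contact force between the fingers and clamp above 2 N and contact force between clamp and panel above 1 N and contact force between each of clamp, panel and stand below 0.1 N and horizontal distance between panel_mid and bar_grip below 0.03 m and distance of each of glue, sander, ink from where it was at the start of the episode below 0.03 m); the arm keeps its last pose, push and grip.
It fails at once if the robot touches the tacky panel (contact force between any of the fingers, the arm and panel above 0.5 N).
It fails at once if a bystander is moved more than 30 mm (distance of any of glue, sander, ink from where it was at the start of the episode above 0.03 m).
It also fails if it takes over 64 s, if anything falls off the work surface, if the arm or the gripper's body presses on something with over 40 N, if the wrist force passes 120 N, or if a joint passes its speed limit or range.

## Working session

There is one attempt and no reset: what is moved stays moved. The work goes in short steps, Python scripts to look and compute and a tool call to move; the robot and the scene stay as the last step left them, time stands still between calls to the robot, and variables do not carry over. Pictures are saved under pics/ and viewed, at most 10 in all, crops included, and the job is handed in when it is done.

Besides the shell and the picture viewer there is one more tool, called after "Emit:" in YAML: its name, and indented under it one key for each argument. move_arm: Moves the arm, as the interface text tells. Its arguments: {"type":"object","properties":{"translation":{"type":"array","items":{"type":"array","items":{"type":"number"}}},"twist":{"type":"array","items":{"type":"array","items":{"type":"number"}}},"gripper":{"type":"number"}},"required":["translation","twist"]}

```bash
mkdir -p pics; cat > h.py <<'E'
import numpy as np, cv2
from plant import sensors, camera, job_done, search_frame, landmark_of, manip
from scipy.spatial.transform import Rotation as R
def rot(q): return R.from_quat([q[1],q[2],q[3],q[0]]).as_matrix()
def campose(c,s=None):
    if 'xyz' in c:
        r=np.array(c['rotation'],float)
        if r.shape!=(3,3): r=rot(r.ravel())
        return np.array(c['xyz'],float),r
    T=np.array(c['tool_from_camera']); A=rot(s['orientation'])
    return np.array(s['ee_pos'])+A@T[:3,3], A@T[:3,:3]
def K(c): return np.array([[c['fx'],0,c['cx']],[0,c['fy'],c['cy']],[0,0,1.]])
def ray(c,px,s=None):  # px=(row,col)
    p,r=campose(c,s)
    u=cv2.undistortPoints(np.array([[[px[1],px[0]]]],float),K(c),np.array(c['dist'],float))[0,0]
    return p, r@np.array([u[0],u[1],1.])
def atz(c,px,z,s=None):
    p,d=ray(c,px,s); return p+d*(z-p[2])/d[2]
def proj(c,X,s=None):
    p,r=campose(c,s); Y=(np.atleast_2d(X)-p)@r
    return cv2.projectPoints(Y,np.zeros(3),np.zeros(3),K(c),np.array(c['dist'],float))[0][:,0,::-1]
def save(c,n): cv2.imwrite('pics/'+n,c['frame'][:,:,::-1])
E
python3 - <<'E'
from h import *
s=sensors.sense(); print(s)
print(manip.grasp_offset)
Z=dict(bar_grip=124,clamp=20,screw_axis=70,knob_mid=80,panel_mid=70,panel=60,stand=0,glue=0,sander=0,ink=0)
fr=[]
for n in ['scene','top']:
    c=camera(n); fr.append(c['frame']); save(c,n+'0.png'); print(n,c['xyz'],c['rotation'],c['fx'])
    for k,z in Z.items():
        for d in landmark_of(k,n)[:3]: print(k,np.round(d['centre']),round(d['conf'],2),np.round(atz(c,d['centre'],z)))
cv2.imwrite('pics/a.png',cv2.resize(np.vstack(fr),(480,600))[:,:,::-1])
E
```

```text
{'time': 0.0, 'qpos': array([-1.39220036,  0.5371729 , -0.00444957,  1.53884375,  0.00262385,
        1.06729698, -0.07123272]), 'joint_velocities': array([ 0.0003311 , -0.00184529,  0.00138747, -0.00040735,  0.0009368 ,
       -0.00047883, -0.00010837]), 'tau': array([ 3.20558656e-04, -5.83401632e+01,  1.04873601e+00, -2.59103644e+01,
        1.23407232e-02,  9.68556502e-03, -8.45104040e-06]), 'ee_pos': array([157.40057408, 630.0186604 , 230.42008356]), 'orientation': array([-3.42609900e-05,  1.22062732e-01,  9.92522017e-01, -8.56960109e-04]), 'wrist_force': array([ 0.2201804 , -0.2327654 , -0.59192569]), 'ft_torque': array([ 0.0368087 , -0.03593501,  0.01433038]), 'grip_force': 0.0, 'gripper_width': 85.7215640018884}
18.700000000000003
scene [ -33.24143842 -714.26752148  594.72179813] [-0.51762746  0.80702095 -0.24346211  0.14664651] 489.7963388141784
clamp [213. 283.] 0.74 [488. 274.  20.]
screw_axis [227. 302.] 0.58 [446. 104.  70.]
knob_mid [176. 284.] 0.66 [545. 361.  80.]
knob_mid [233. 292.] 0.64 [404.  79.  80.]
knob_mid [192. 304.] 0.29 [535. 244.  80.]
panel_mid [196. 283.
[... 185 characters left out ...]
nder [211. 226.] 0.57 [387. 405.   0.]
ink [306. 367.] 0.92 [ 450. -123.    0.]
top [ 276.15211308  154.23047831 1372.47259198] [ 0.06968296 -0.69918358  0.70931863 -0.05615776] 476.75863782609474
bar_grip [202. 292.] 0.96 [493. 274. 124.]
bar_grip [208. 293.] 0.17 [477. 270. 124.]
clamp [210. 295.] 0.76 [488. 273.  20.]
screw_axis [224. 356.] 0.85 [438. 103.  70.]
knob_mid [231. 355.] 0.42 [418. 105.  80.]
panel_mid [208. 298.] 0.78 [486. 262.  70.]
panel_mid [194. 385.] 0.64 [521.  20.  70.]
panel [208. 296.] 0.92 [485. 268.  60.]
glue [167. 247.] 0.57 [622. 418.   0.]
sander [250. 254.] 0.62 [377. 394.   0.]
sander [201. 294.] 0.53 [517. 278.   0.]
ink [222. 430.] 0.45 [ 449. -116.    0.]
```

```bash
python3 - <<'E'
import cv2,numpy as np
a=cv2.imread('pics/scene0.png')[120:320,180:440]; b=cv2.imread('pics/top0.png')[120:320,200:460]
cv2.imwrite('pics/b.png',np.vstack([cv2.resize(x,(390*2,300)) if 0 else cv2.resize(x,None,fx=1.5,fy=1.5) for x in (a,b)]))
E
```

```text
(no output)
```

View pics/b.png

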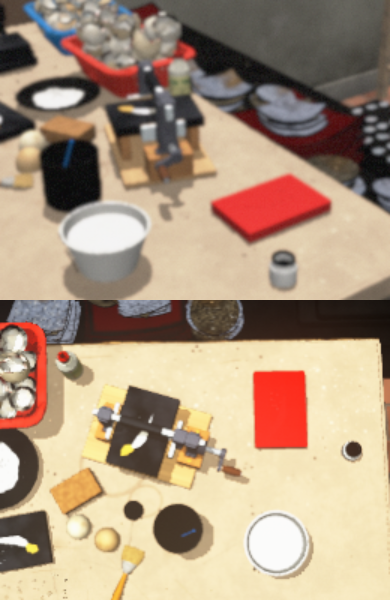

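View pics/a.png

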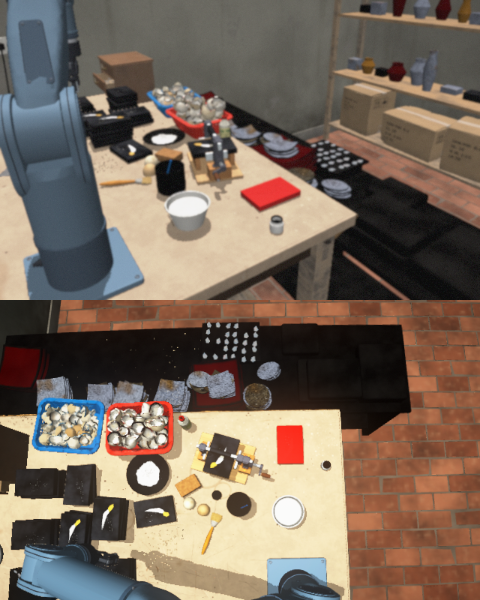

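The clamp runs from its crank, at about top px (232,356), to its fixed jaw, at about (190,265). The clamped panel is the black one at top px (208,297).

Look-alikes I can see:
- Red panel: top (193,385), scene (257,362).
- Spare black lacquer panels: bottom left of the top view.
- False knob candidates: scene (176,284) and (192,304).

I choose the black panel under the clamp, with the knob at top (232,355). That fits the 176 mm distance to the grip. I'll move above the knob and take one close look.

Emit:
move_arm:
  translation:
    - [-39,-44,-60]
    - [-78,-89,-60]
    - [-117,-133,-60]
    - [-156,-178,-60]
    - [-195,-222,-60]
    - [-233,-266,-60]
    - [-272,-311,-60]
    - [-311,-355,-60]
    - [-350,-400,-60]
    - [-380,-434,-60]
  twist:
    - [0,0,0.12]
    - [0,0,0.24]
    - [0,0,0.36]
    - [0,0,0.48]
    - [0,0,0.6]
    - [0,0,0.72]
    - [0,0,0.84]
    - [0,0,0.96]
    - [0,0,1.08]
    - [0,0,1.2]

```text
time: 1.93
ee_pos: [341.4, 271.9, 290.2]
orientation: [-0.0, 0.663, 0.748, 0.001]
wrist_force: [1.8, -0.7, 0.5]
gripper_width: 85.7
grip_force: 0.0
```

Emit:
move_arm:
  translation:
    - [0,0,0]
    - [0,0,0]
  twist:
    - [0,0,0]
    - [0,0,0]

```text
time: 2.1
ee_pos: [341.9, 272.0, 290.3]
orientation: [-0.0, 0.663, 0.749, 0.0]
wrist_force: [0.0, 1.0, -0.3]
gripper_width: 85.3
grip_force: 0.0
```

```bash
python3 - <<'E'
from h import *
s=sensors.sense(); A=rot(s['orientation']); print(s['qpos'],s['ee_pos'])
print('dt',np.round(A.T@(np.array([440,110,290])-s['ee_pos'])), A[:,0], 'yaw',np.degrees(np.arctan2(A[1,0],A[0,0])))
E
```

```text
[-1.10983946  0.08896945  0.35988857  2.01852561 -0.03676159  1.03917457
 -0.6111562 ] [341.8742205  271.95116833 290.2507729 ]
dt [-173.   78.    0.] [-1.21186732e-01  9.92629372e-01  8.39637234e-04] yaw 96.96059968251768
```

Emit:
move_arm:
  translation:
    - [-25,11,0]
    - [-50,22,0]
    - [-75,34,0]
    - [-100,45,0]
    - [-125,56,0]
    - [-150,68,0]
    - [-173,78,0]
    - [-173,78,0]
    - [-173,78,0]
  twist:
    - [0,0,0.07]
    - [0,0,0.14]
    - [0,0,0.21]
    - [0,0,0.28]
    - [0,0,0.35]
    - [0,0,0.4]
    - [0,0,0.436]
    - [0,0,0.436]
    - [0,0,0.436]

```text
time: 2.85
ee_pos: [440.3, 112.3, 289.9]
orientation: [0.0, 0.808, 0.59, 0.0]
wrist_force: [-0.0, 0.2, -0.1]
gripper_width: 85.4
grip_force: 0.0
```

```bash
cat > look.py <<'E'
from h import *
import sys
s=sensors.sense(); A=rot(s['orientation']); print(s['qpos'].round(2),s['ee_pos'],'yaw',np.degrees(np.arctan2(A[1,0],A[0,0])))
c=camera('wrist'); save(c,sys.argv[1])
for k,z in dict(bar_grip=124,screw_axis=70,knob_mid=75,panel_mid=70,clamp=20,stand=0).items():
    for d in landmark_of(k,'wrist')[:3]: print(k,np.round(d['centre']),round(d['conf'],2),np.round(atz(c,d['centre'],z,s),1))
print('knob bbox',search_frame('knob_mid','wrist')[:2])
E
python3 look.py w1.png
```

```text
[-0.86  0.13  0.57  1.99 -0.08  1.04 -0.57] [440.34843548 112.30428262 289.85149662] yaw 72.25693146612765
knob_mid [171. 303.] 0.86 [411.6 108.8  75. ]
panel_mid [193. 413.] 0.77 [527.9  40.8  70. ]
clamp [  8. 324.] 0.86 [488.5 271.8  20. ]
clamp [169. 306.] 0.23 [407.3  97.1  20. ]
knob bbox [{'bbox': [297.2, 154.4, 13.2, 28.2], 'conf': 0.67}]
```

View pics/w1.png

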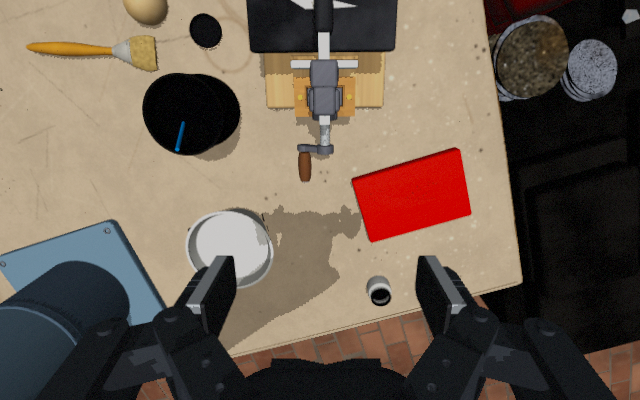

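The close view shows the crank knob at px (row 167, col 304), left of the screw axis at col ~325, which is the clamp's +y side. The bar is aligned with the tool x axis. The red look-alike is at (193,413), and the knob is clear of it and of the bowl at (245,230).

```bash
python3 - <<'E'
from h import *
s=sensors.sense(); A=rot(s['orientation']); c=camera('wrist')
print(np.array(c['tool_from_camera']).round(3),c['fx'])
def tool(px,z): return (A.T@(atz(c,px,z,s)-s['ee_pos'])).round(1)
print('bar',tool((10,323),124),'head',tool((100,323),124), 'stub',tool((130,324.5),70),tool((148,324),70))
g=s['frame'] if 'frame' in s else c['frame']
for z in (50,60,70,80,90): print(z,tool((170,304.5),z),atz(c,(170,304.5),z,s).round(1),'front',tool((183,304),z),'back',tool((152,305),z))
cr=c['frame'][0:200,230:420]; cv2.imwrite('pics/w1c.png',cv2.resize(cr,None,fx=3,fy=3,interpolation=cv2.INTER_CUBIC)[:,:,::-1])
a=cv2.imread('pics/scene0.png')[150:250,240:340]; cv2.imwrite('pics/s0c.png',cv2.resize(a,None,fx=5,fy=5,interpolation=cv2.INTER_CUBIC))
E
```

```text
[[ 1.0000e-03 -9.4500e-01 -3.2700e-01  8.5129e+01]
 [ 1.0000e+00  1.0000e-03 -0.0000e+00 -2.0200e-01]
 [ 1.0000e-03 -3.2700e-01  9.4500e-01 -1.4230e+02]
 [ 0.0000e+00  0.0000e+00  0.0000e+00  1.0000e+00]] 318.5518575811312
bar [144.5  -2.5 165.9] head [ 69.5  -2.7 165.9] stub [ 34.1  -1.5 219.9] [ 13.6  -2.  219.8]
50 [-17.9 -26.3 239.8] [409.2 103.5  50. ] front [-34.8 -27.3 239.8] back [  4.7 -25.3 239.8]
60 [-15.2 -25.7 229.8] [410.6 105.9  60. ] front [-31.7 -26.6 229.8] back [  6.8 -24.6 229.8]
70 [-12.5 -25.  219.8] [412.1 108.3  70. ] front [-28.5 -25.9 219.8] back [  8.9 -24.  219.8]
80 [ -9.8 -24.3 209.8] [413.6 110.6  80. ] front [-25.4 -25.2 209.8] back [ 11.  -23.3 209.8]
90 [ -7.2 -23.6 199.8] [415. 113.  90.] front [-22.3 -24.5 199.8] back [ 13.1 -22.6 199.8]
```

View pics/w1c.png

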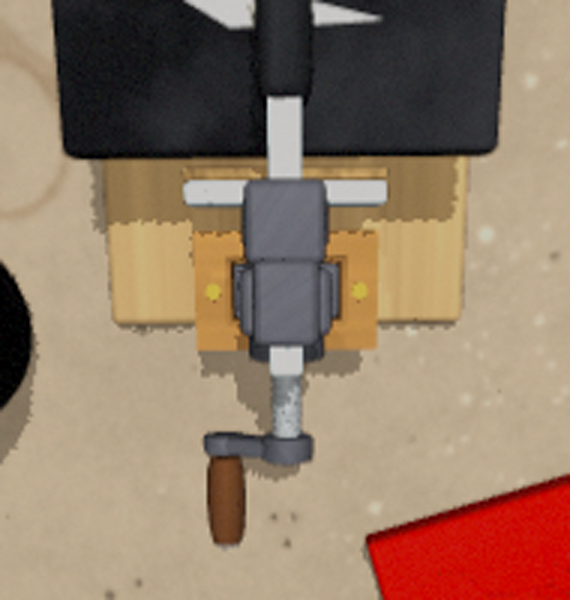

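View pics/s0c.png

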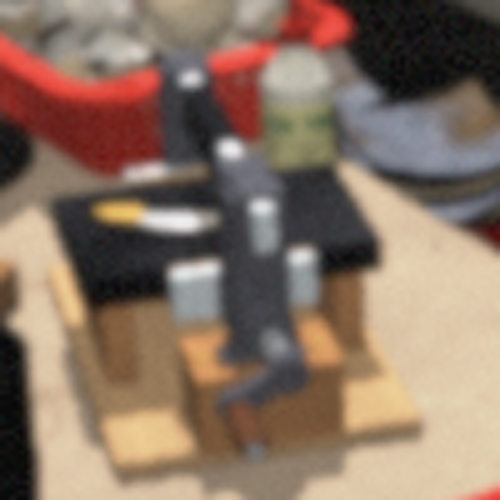

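```bash
python3 - <<'E'
from h import *
s=sensors.sense(); A=rot(s['orientation']); c=camera('scene')
E=np.array(s['ee_pos'])
def W(x,y,z):
    p=E+A[:,0]*x+A[:,1]*y; p[2]=z; return p
for n,p in dict(hub=W(12,-2,70),lowknob=W(-14,-26,55.5),lowfar=W(-32,-26,55.5),lowpin=W(8,-26,55.5),hiknob=W(-10,-26,84.5),hipin=W(12,-26,84.5),hifar=W(-28,-26,84.5),barend=W(47,-2,124)).items():
    q=proj(c,p)[0]; print(n,((q[::-1]-[240,150])*5).round())
E
```

```text
hub [281. 371.]
lowknob [242. 435.]
lowfar [250. 455.]
lowpin [231. 411.]
hiknob [237. 372.]
hipin [226. 349.]
hifar [246. 392.]
barend [259. 229.]
```

Emit:
move_arm:
  translation:
    - [-5,-8,30]
    - [-10,-17,60]
    - [-14,-26,90]
    - [-14,-26,120]
    - [-14,-26,140]
    - [-14,-26,140]
    - [-14,-26,140]
  twist:
    - [0,0,0]
    - [0,0,0]
    - [0,0,0]
    - [0,0,0]
    - [0,0,0]
    - [0,0,0]
    - [0,0,0]

```text
time: 3.93
ee_pos: [410.6, 106.2, 149.7]
orientation: [0.0, 0.808, 0.589, -0.001]
wrist_force: [0.8, -0.1, 0.6]
gripper_width: 85.4
grip_force: 0.0
```

```bash
python3 look.py w2.png; python3 - <<'E'
import cv2
a=cv2.imread('pics/w2.png'); cv2.imwrite('pics/w2c.png',cv2.resize(a[0:300,170:470],(600,600)))
E
```

```text
[-0.8   0.31  0.51  2.2  -0.24  0.68 -0.43] [410.59996247 106.15487208 149.67485189] yaw 72.2249630047392
knob_mid [193. 325.] 0.56 [413. 115.  75.]
panel_mid [231. 478.] 0.56 [515.8  47.7  70. ]
knob bbox [{'bbox': [317.6, 171.4, 17.5, 46.8], 'conf': 0.69}]
```

View pics/w2c.png

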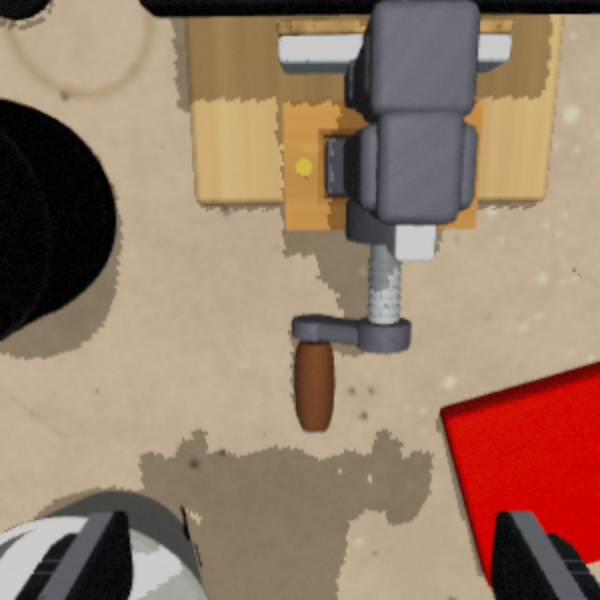

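The knob is at full px (row 192, col 327), with the crank arm at row 165 and the hub at col 361. The bowl's rim is near (262,232), so I'm checking the clearance of the left finger.

```bash
python3 - <<'E'
from h import *
s=sensors.sense(); A=rot(s['orientation']); c=camera('wrist')
T=lambda px,z:(A.T@(atz(c,px,z,s)-s['ee_pos'])).round(1)
print('knob',T((171,328),55),T((192,327.5),55),T((215,327),55),T((192,327.5),58))
print('hub',T((167,362),70),'barend',T((120,377),124),'sc',T((150,362),70))
print('bowl right',T((275,267),80),T((255,228),80),'nearest',T((246,228),0),T((300,272),0))
E
python3 - <<'E'
import sys; sys.path.insert(0,'.')
from h import *
c=camera('top'); 
# bowl rim in top image: centre ~(312,385)
for z in (0,60,80,100): print(z,atz(c,(315-.0-33+0,385),z).round() if 0 else atz(c,(120+542/1.5-180,200+277/1.5),z).round(), atz(c,(120+242/1.5,200+311/1.5),z).round(),atz(c,(120+242/1.5,200+244/1.5),z).round())
E
```

```text
knob [20.2  1.7 95.5] [ 3.   1.3 95.5] [-16.7   1.   95.5] [ 4.1  1.3 92.5]
hub [27.3 26.1 80.6] barend [66.6 26.6 26.6] sc [39.7 25.6 80.6]
bowl right [-56.7 -45.7  70.4] [-39.1 -74.4  70.4] nearest [ -75.1 -101.2  150.3] [-142.2  -59.3  150.3]
0 [225.  23.   0.] [280. -43.   0.] [282.  84.   0.]
60 [228.  29.  60.] [280. -35.  60.] [282.  87.  60.]
80 [228.  31.  80.] [280. -32.  80.] [282.  88.  80.]
100 [229.  32. 100.] [280. -29. 100.] [282.  89. 100.]
```

Emit:
move_arm:
  translation:
    - [1,1,25]
    - [1,1,50]
    - [1,1,75]
    - [1,1,95]
    - [1,1,111]
    - [1,1,111]
    - [1,1,111]
  twist:
    - [0,0,0]
    - [0,0,0]
    - [0,0,0]
    - [0,0,0]
    - [0,0,0]
    - [0,0,0]
    - [0,0,0]

```text
time: 5.02
ee_pos: [411.9, 106.8, 38.7]
orientation: [-0.0, 0.808, 0.589, -0.001]
wrist_force: [-0.3, -0.1, -0.2]
gripper_width: 85.1
grip_force: 0.0
```

Emit:
move_arm:
  translation:
    - [0,0,0]
    - [0,0,0]
    - [0,0,0]
    - [0,0,0]
    - [0,0,0]
    - [0,0,0]
    - [0,0,0]
    - [0,0,0]
  twist:
    - [0,0,0]
    - [0,0,0]
    - [0,0,0]
    - [0,0,0]
    - [0,0,0]
    - [0,0,0]
    - [0,0,0]
    - [0,0,0]
  gripper: 0.0

```text
time: 5.68
ee_pos: [412.4, 107.3, 39.0]
orientation: [0.0, 0.808, 0.59, 0.0]
wrist_force: [0.1, -0.7, 1.3]
gripper_width: 13.7
grip_force: 58.4
```

Emit:
move_arm:
  translation:
    - [0,-1.2,-2.5]
    - [0,-2.1,-5.2]
    - [0,-2.7,-7.9]
    - [0,-3.1,-10.7]
    - [0,-3.1,-10.7]
    - [0,-3.1,-10.7]
  twist:
    - [0,0,0]
    - [0,0,0]
    - [0,0,0]
    - [0,0,0]
    - [0,0,0]
    - [0,0,0]

```text
time: 6.18
ee_pos: [409.1, 108.0, 49.7]
orientation: [0.0, 0.808, 0.59, -0.0]
wrist_force: [-0.9, 1.5, -2.5]
gripper_width: 13.5
grip_force: 58.5
```

```bash
python3 look.py w3.png; python3 - <<'E'
import cv2
a=cv2.imread('pics/w3.png'); cv2.imwrite('pics/w3c.png',cv2.resize(a[100:400,170:470],(600,600)))
E
```

```text
[-0.66  0.52  0.36  2.24 -0.43  0.44 -0.26] [409.11851575 108.04519345  49.67690779] yaw 72.24952671919965
knob_mid [280. 327.] 0.93 [411.1 112.5  75. ]
panel_mid [296. 546.] 0.66 [504.   69.2  70. ]
knob bbox [{'bbox': [308.9, 243.7, 32.9, 72.1], 'conf': 0.7}, {'bbox': [307.6, 0.2, 269.9, 316.9], 'conf': 0.61}]
```

View pics/w3c.png

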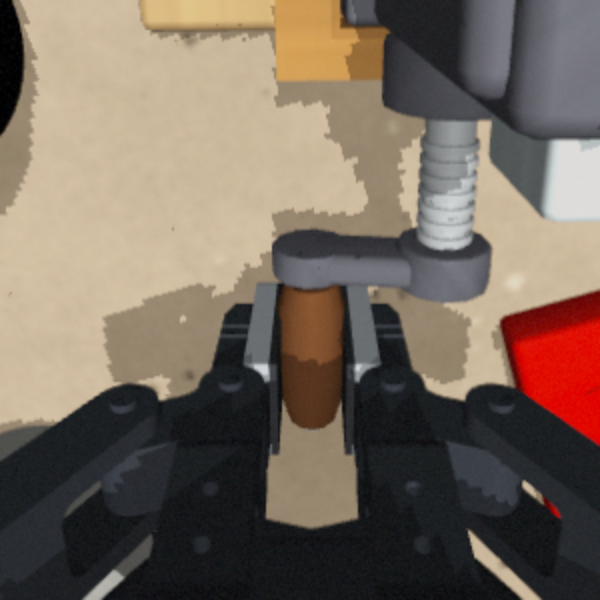

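The knob at px (row ~280, col 326) sits between the pads and the crank has followed the move, so the grip is good. I'll continue clockwise to the top.

Emit:
move_arm:
  translation:
    - [0,0,-4.6]
    - [0,0.8,-9.2]
    - [0,2.3,-13.5]
    - [0,4.5,-17.6]
    - [0,7.3,-21.2]
    - [0,10.7,-24.3]
    - [0,14.6,-26.9]
    - [0,18.8,-28.7]
    - [0,23.3,-29.8]
    - [0,27.9,-30.2]
  twist:
    - [0,0,0]
    - [0,0,0]
    - [0,0,0]
    - [0,0,0]
    - [0,0,0]
    - [0,0,0]
    - [0,0,0]
    - [0,0,0]
    - [0,0,0]
    - [0,0,0]

```text
time: 7.42
ee_pos: [436.5, 99.1, 80.2]
orientation: [0.0, 0.808, 0.589, 0.0]
wrist_force: [-3.5, 0.4, 6.2]
gripper_width: 14.0
grip_force: 59.6
```

```bash
cat > st.py <<'E'
from h import *
s=sensors.sense(); A=rot(s['orientation'])
print('pos',s['ee_pos'].round(1),'F tool',(A.T@s['wrist_force']).round(1),'w',s['gripper_width'],'yaw',np.degrees(np.arctan2(A[1,0],A[0,0])).round(1), 'q',s['qpos'].round(2))
c=camera('wrist'); save(c,'l.png'); d=search_frame('knob_mid','wrist')[:1]; print(d)
E
python3 st.py
```

```text
pos [436.5  99.1  80.2] F tool [-0.7 -3.4 -6.2] w 13.96414677261372 yaw 72.2 q [-0.67  0.49  0.42  2.18 -0.38  0.54 -0.27]
[{'bbox': [307.6, 244.7, 34.6, 73.1], 'conf': 0.7}]
```

Emit:
move_arm:
  translation:
    - [0,4.4,0.3]
    - [0,8.7,1.4]
    - [0,12.7,3.1]
    - [0,16.5,5.3]
    - [0,19.8,8.2]
    - [0,22.7,11.5]
    - [0,24.9,15.3]
    - [0,26.6,19.3]
    - [0,27.7,23.6]
    - [0,28,28]
  twist:
    - [0,0,0]
    - [0,0,0]
    - [0,0,0]
    - [0,0,0]
    - [0,0,0]
    - [0,0,0]
    - [0,0,0]
    - [0,0,0]
    - [0,0,0]
    - [0,0,0]

```text
time: 8.35
ee_pos: [463.1, 91.0, 51.4]
orientation: [0.0, 0.808, 0.589, 0.0]
wrist_force: [2.3, -1.1, 5.0]
gripper_width: 13.5
grip_force: 59.4
```

```bash
python3 st.py
```

```text
pos [463.1  91.   51.4] F tool [-0.3  2.6 -5. ] w 13.534672408475021 yaw 72.2 q [-0.59  0.57  0.37  2.13 -0.42  0.51 -0.21]
[{'bbox': [309.2, 244.1, 34.2, 71.9], 'conf': 0.87}]
```

Going well. I'll do the next quarter, through the bottom.

Emit:
move_arm:
  translation:
    - [0,-0.3,4.4]
    - [0,-1.4,8.7]
    - [0,-3.1,12.7]
    - [0,-5.3,16.5]
    - [0,-8.2,19.8]
    - [0,-11.5,22.7]
    - [0,-15.3,24.9]
    - [0,-19.3,26.6]
    - [0,-23.6,27.7]
    - [0,-28,28]
  twist:
    - [0,0,0]
    - [0,0,0]
    - [0,0,0]
    - [0,0,0]
    - [0,0,0]
    - [0,0,0]
    - [0,0,0]
    - [0,0,0]
    - [0,0,0]
    - [0,0,0]

```text
time: 9.28
ee_pos: [440.9, 98.0, 25.0]
orientation: [0.003, 0.809, 0.588, 0.004]
wrist_force: [11.3, -6.9, 6.4]
gripper_width: 13.6
grip_force: 59.6
```

Emit:
move_arm:
  translation:
    - [0,-4.4,-0.3]
    - [0,-8.7,-1.4]
    - [0,-12.7,-3.1]
    - [0,-16.5,-5.3]
    - [0,-19.8,-8.2]
    - [0,-22.7,-11.5]
    - [0,-24.9,-15.3]
    - [0,-26.6,-19.3]
    - [0,-27.7,-23.6]
    - [0,-28,-28]
  twist:
    - [0,0,0]
    - [0,0,0]
    - [0,0,0]
    - [0,0,0]
    - [0,0,0]
    - [0,0,0]
    - [0,0,0]
    - [0,0,0]
    - [0,0,0]
    - [0,0,0]

```text
time: 10.12
ee_pos: [416.3, 108.3, 52.7]
orientation: [0.004, 0.808, 0.589, 0.006]
wrist_force: [17.4, -0.4, -17.3]
gripper_width: 13.5
grip_force: 58.5
```

```bash
python3 st.py
```

```text
pos [416.3 108.3  52.7] F tool [ 4.9 16.5 17.5] w 13.528088616995774 yaw 72.1 q [-0.67  0.52  0.37  2.24 -0.43  0.44 -0.26]
[{'bbox': [308.5, 241.9, 34.7, 76.3], 'conf': 0.91}]
```

View pics/l.png

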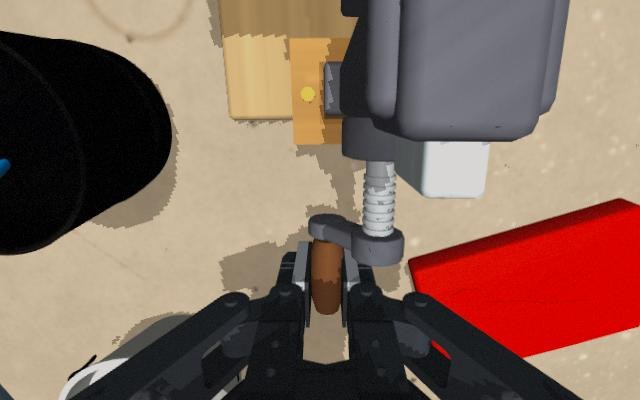

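```bash
python3 - <<'E'
from h import *
a=camera('scene')['frame'][:,:,::-1]; b=camera('top')['frame'][:,:,::-1]
cv2.imwrite('pics/scene1.png',a);cv2.imwrite('pics/top1.png',b)
f=lambda im,r,c:cv2.resize(np.ascontiguousarray(im[r:r+75,c:c+100]),(400,300),interpolation=cv2.INTER_CUBIC)
s0=cv2.imread('pics/scene0.png');t0=cv2.imread('pics/top0.png')
cv2.imwrite('pics/m.png',np.vstack([np.hstack([f(s0,165,240),f(a,165,240)]),np.hstack([f(t0,175,260),f(b,175,260)])]))
E
```

```text
(no output)
```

View pics/m.png

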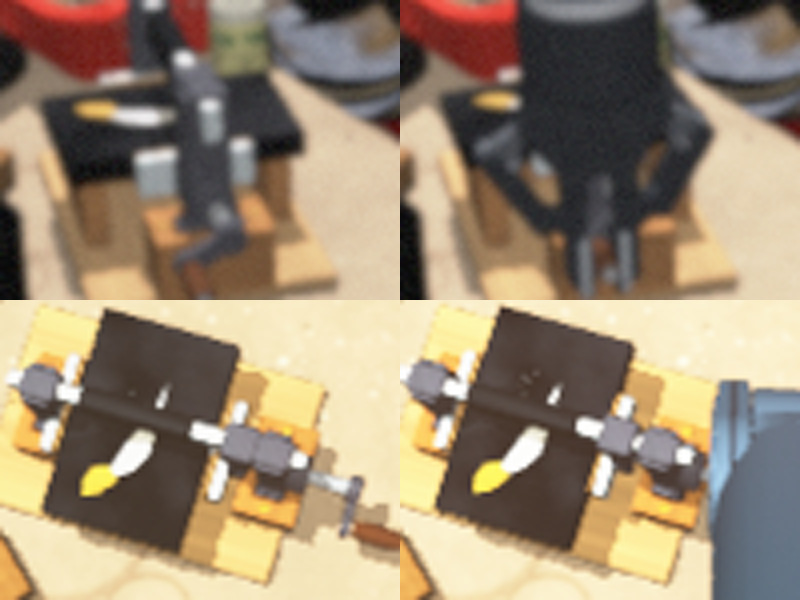

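```bash
python3 - <<'E'
from h import *
s=sensors.sense(); A=rot(s['orientation']); c=camera('wrist')
print(s['ee_pos'],s['wrist_force'].round(1), s['ft_torque'].round(2))
ux=np.array([np.cos(np.radians(72.2)),np.sin(np.radians(72.2)),0]); uy=np.array([ux[1],-ux[0],0])  # uy=clamp -y
S=np.array([438.1,98.8,70.]) # guess: top-of-circle TCP was 436.5,99.1
S=np.array([436.8,99.0,70.])
for n,x,y,z in [('hub',22,0,0),('knob0',0,-28,0),('knob.7',0,-21,-18),('barend bot L',59,-5,43),('barend bot R',59,5,43),('barend top L',59,-5,65),('barend top R',59,5,65)]:
    X=S+ux*x+uy*y+np.array([0,0,z]); print(n,proj(c,X,s).round()[0], 'at w3', proj(c,X,dict(ee_pos=np.array([409.1,108.05,49.7]),orientation=[0,.808,.589,0]))[0].round())
E
```

```text
[416.41142568 108.48193434  52.83386526] [ 17.5  -2.  -10.8] [-0.72 -3.45 -0.21]
hub [240. 377.] at w3 [239. 394.]
knob0 [283. 314.] at w3 [283. 328.]
knob.7 [263. 328.] at w3 [261. 342.]
barend bot L [192. 392.] at w3 [188. 418.]
barend bot R [192. 428.] at w3 [189. 456.]
barend top L [226. 414.] at w3 [224. 449.]
barend top R [226. 461.] at w3 [224. 499.]
```

```bash
python3 - <<'E'
from h import *
a=cv2.imread('pics/top0.png');b=cv2.imread('pics/top1.png')
# patches given in 4x crop coords of origin (175,260)
P=dict(fixedhead=(5,350,85,455),fixcorkLow=(38,410,62,458),inlay=(70,420,165,505),paneledge=(30,480,110,540),slidecorkLow=(200,455,235,510),slidecorkUp=(225,395,255,425),grip=(90,380,170,425),rearhead=(252,430,315,495),stand=(225,510,290,590),standL=(0,470,40,515))
for n,(x0,y0,x1,y1) in P.items():
    c0,c1=260+x0/4,260+x1/4; r0,r1=175+(y0-300)/4,175+(y1-300)/4
    f=lambda im,m:cv2.resize(im[int(r0)-m:int(r1)+1+m,int(c0)-m:int(c1)+1+m],None,fx=8,fy=8,interpolation=cv2.INTER_CUBIC)
    R_=cv2.matchTemplate(f(b,5),f(a,0),cv2.TM_CCOEFF_NORMED); _,v,_,l=cv2.minMaxLoc(R_)
    print(n,'d(px)',(np.array(l)/8-5).round(2),round(v,2))
E
```

```text
fixedhead d(px) [-1.62 -0.62] 0.91
fixcorkLow d(px) [-1.38 -0.62] 0.95
inlay d(px) [-2.   -0.75] 1.0
paneledge d(px) [-1.88 -0.75] 0.99
slidecorkLow d(px) [-3.75 -0.88] 0.93
slidecorkUp d(px) [-3.38 -1.25] 0.88
grip d(px) [-1.88 -0.88] 0.97
rearhead d(px) [-3.12 -1.12] 0.86
stand d(px) [0. 0.] 0.99
standL d(px) [-1.88 -0.62] 0.9
```

Evidence so far: the jaw moved about 5.5 mm relative to the frame, and tangential resistance grew linearly (5, 13, then 24 N). So the crank must have started at about 4.23 rad, not -2.05. The panel is already more than tight, with the crank near 10 rad. I'll ease it back in the grip to about 8 rad.

Emit:
move_arm:
  translation:
    - [0,0.3,4.4]
    - [0,1.4,8.7]
    - [0,3.1,12.7]
    - [0,5.3,16.5]
    - [0,8.2,19.8]
    - [0,11.5,22.7]
    - [0,15.3,24.9]
    - [0,19.3,26.6]
    - [0,23.6,27.7]
    - [0,28,28]
  twist:
    - [0,0,0]
    - [0,0,0]
    - [0,0,0]
    - [0,0,0]
    - [0,0,0]
    - [0,0,0]
    - [0,0,0]
    - [0,0,0]
    - [0,0,0]
    - [0,0,0]

```text
time: 11.2
ee_pos: [441.5, 99.1, 25.0]
orientation: [0.003, 0.809, 0.588, 0.004]
wrist_force: [6.3, -3.6, 15.3]
gripper_width: 13.7
grip_force: 62.1
```

```bash
python3 st.py
```

```text
pos [441.5  99.1  25. ] F tool [ -1.4   7.2 -15.2] w 13.700167474123042 yaw 72.1 q [-0.59  0.6   0.32  2.18 -0.46  0.41 -0.2 ]
[{'bbox': [312.7, 246.8, 30.0, 67.3], 'conf': 0.6}]
```

Emit:
move_arm:
  translation:
    - [0,4.4,-4]
    - [0,8.7,-8]
    - [0,12.7,-10.5]
    - [0,16.5,-13]
    - [0,19.8,-16]
    - [0,22.7,-19.5]
    - [0,24.9,-23.3]
    - [0,26.6,-27.3]
    - [0,27.2,-29.5]
    - [0,27.2,-29.5]
  twist:
    - [0,0,0]
    - [0,0,0]
    - [0,0,0]
    - [0,0,0]
    - [0,0,0]
    - [0,0,0]
    - [0,0,0]
    - [0,0,0]
    - [0,0,0]
    - [0,0,0]

```text
time: 12.13
ee_pos: [461.0, 92.3, 53.4]
orientation: [-0.001, 0.807, 0.59, -0.0]
wrist_force: [0.2, 4.3, 3.7]
gripper_width: 13.9
grip_force: 60.8
```

```bash
python3 st.py; python3 - <<'E'
from h import *
c=camera('wrist')
for k in ('knob_mid','screw_axis'): print(k,landmark_of(k,'wrist')[:2])
E
```

```text
pos [461.   92.3  53.4] F tool [ 4.1 -1.1 -3.7] w 13.857532877187174 yaw 72.3 q [-0.59  0.57  0.38  2.13 -0.42  0.51 -0.21]
[]
knob_mid [{'centre': [273.6, 324.3], 'conf': 0.62}]
screw_axis []
```

Emit:
move_arm:
  translation:
    - [0,0,0]
    - [0,0,0]
    - [0,0,0]
    - [-3,0,0]
    - [-5,0,0]
    - [-5,0,-20]
    - [-5,0,-55]
    - [-5,0,-95]
    - [-5,0,-130]
    - [-5,0,-150]
  twist:
    - [0,0,0]
    - [0,0,0]
    - [0,0,0]
    - [0,0,0]
    - [0,0,0]
    - [0,0,0]
    - [0,0,0]
    - [0,0,0]
    - [0,0,0]
    - [0,0,0]
  gripper: 1.0

```text
time: 13.22
ee_pos: [461.3, 85.9, 206.5]
orientation: [0.001, 0.808, 0.589, 0.002]
wrist_force: [-0.5, 0.3, 0.5]
gripper_width: 85.6
grip_force: 0.0
```

```bash
python3 look.py w4.png; python3 - <<'E'
import sys; sys.path.insert(0,'.')
from h import *
s=sensors.sense(); print(s['wrist_force'].round(1))
for n in ('top','scene'):
    c=camera(n); save(c,n+'2.png')
    for k,z in dict(bar_grip=124,knob_mid=70,screw_axis=70,panel_mid=70).items():
        for d in landmark_of(k,n)[:2]: print(n,k,np.round(d['centre'],1),round(d['conf'],2),np.round(atz(c,d['centre'],z)))
a=cv2.imread('pics/w4.png');b=cv2.imread('pics/top2.png')
g=lambda im,r,cc:cv2.resize(np.ascontiguousarray(im[r:r+75,cc:cc+100]),(400,300),interpolation=cv2.INTER_CUBIC)
cv2.imwrite('pics/m2.png',np.vstack([np.hstack([g(cv2.imread('pics/scene2.png'),165,240),g(b,175,260)]),np.hstack([cv2.resize(np.ascontiguousarray(a[0:300,170:570]),(400,300)),np.zeros((300,400,3),np.uint8)])]))
E
```

```text
[-0.75  0.29  0.56  2.05 -0.2   0.85 -0.39] [461.34942566  85.8859431  206.48959207] yaw 72.16899272586667
knob_mid [174. 322.] 0.83 [460.9  94.4  75. ]
panel_mid [205. 408.] 0.69 [528.4  39.6  70. ]
knob bbox [{'bbox': [312.6, 153.7, 18.7, 42.4], 'conf': 0.88}]
[-0.6  0.3 -0.1]
top bar_grip [202.7 294.5] 0.65 [491. 266. 124.]
top knob_mid [203.5 295. ] 0.23 [498. 270.  70.]
top screw_axis [225.4 355.6] 0.77 [434. 103.  70.]
top panel_mid [205.7 296.6] 0.79 [491. 265.  70.]
scene bar_grip [175.5 281.3] 0.75 [490. 275. 124.]
scene knob_mid [224.8 314.9] 0.63 [474.  98.  70.]
scene screw_axis [228.7 299.5] 0.92 [437. 102.  70.]
scene screw_axis [186.9 301.1] 0.27 [555. 291.  70.]
scene panel_mid [196.4 280.7] 0.71 [483. 271.  70.]
scene panel_mid [257.5 357.9] 0.59 [472. -63.  70.]
```

Emit:
move_arm:
  translation:
    - [25,-4,0]
    - [50,-8,0]
    - [75,-12,0]
    - [100,-16,0]
    - [125,-20,0]
    - [150,-24,0]
    - [170,-27,0]
    - [180,-28,0]
    - [180,-28,0]
  twist:
    - [0,0,0]
    - [0,0,0]
    - [0,0,0]
    - [0,0,0]
    - [0,0,0]
    - [0,0,0]
    - [0,0,0]
    - [0,0,0]
    - [0,0,0]

```text
time: 14.87
ee_pos: [488.3, 268.9, 203.0]
orientation: [-0.0, 0.807, 0.591, 0.0]
wrist_force: [0.3, 0.0, -0.2]
gripper_width: 85.2
grip_force: 0.0
```

```bash
python3 look.py w5.png; python3 - <<'E'
import cv2,numpy as np
b=cv2.imread('pics/top2.png');s=cv2.imread('pics/scene2.png');w=cv2.imread('pics/w5.png')
g=lambda im,r,cc:cv2.resize(np.ascontiguousarray(im[r:r+75,cc:cc+100]),(400,300),interpolation=cv2.INTER_CUBIC)
cv2.imwrite('pics/m2.png',np.hstack([np.vstack([g(s,165,240),g(b,175,260)]),cv2.resize(np.ascontiguousarray(w[:,190:457]),(400,600))]))
E
```

```text
[-0.96  0.44  0.49  1.84 -0.26  0.92 -0.66] [488.31674302 268.91790182 203.01624586] yaw 72.44198782955021
bar_grip [200. 329.] 0.7 [491.4 270.2 124. ]
knob_mid [337. 351.] 0.62 [462.   95.8  75. ]
panel_mid [179. 323.] 0.93 [486.6 272.1  70. ]
panel_mid [335. 421.] 0.67 [535.2  70.1  70. ]
clamp [164. 329.] 0.92 [493.2 271.7  20. ]
knob bbox [{'bbox': [345.5, 328.7, 15.0, 24.7], 'conf': 0.79}]
```

View pics/m2.png

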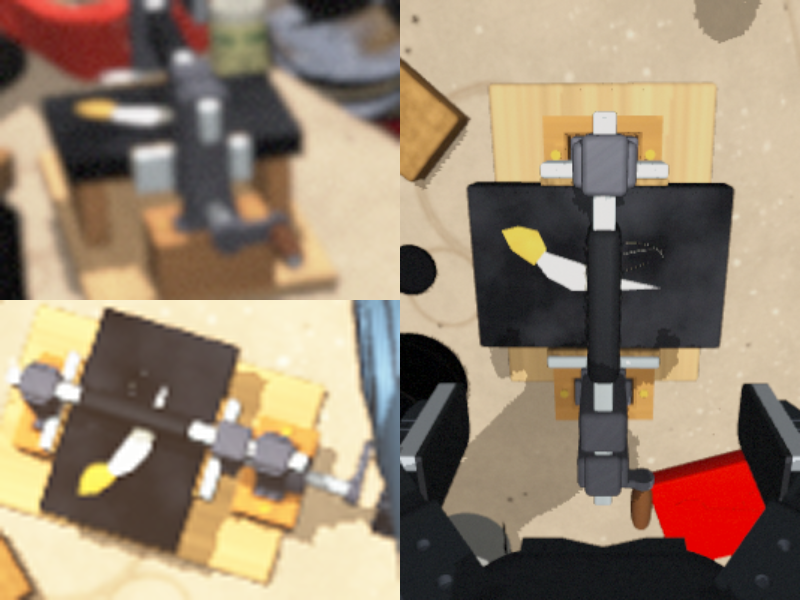

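```bash
python3 - <<'E'
from h import *
s=sensors.sense(); A=rot(s['orientation']); c=camera('wrist'); f=c['frame']
T=lambda px,z:(A.T@(atz(c,px,z,s)-s['ee_pos'])).round(1)
for col in (300,305,350): 
    print(col); print([ (r,*f[r-0,col-3:col+4].mean(0).astype(int)) for r in list(range(108,128))+list(range(226,250))])
for r in (118.7,122.7,231.3,234,238,244): print(r,T((r,305),80)[0],T((r,305),82)[0])
a=cv2.imread('pics/top0.png');b=cv2.imread('pics/top2.png')
P=dict(fixedhead=(5,350,85,455),fixcorkLow=(38,410,62,458),inlay=(70,420,165,505),paneledge=(30,480,110,540),slidecorkLow=(200,455,235,510),grip=(90,380,170,425))
for n,(x0,y0,x1,y1) in P.items():
    c0,c1=260+x0/4,260+x1/4; r0,r1=175+(y0-300)/4,175+(y1-300)/4
    g=lambda im,m:cv2.resize(im[int(r0)-m:int(r1)+1+m,int(c0)-m:int(c1)+1+m],None,fx=8,fy=8,interpolation=cv2.INTER_CUBIC)
    R_=cv2.matchTemplate(g(b,5),g(a,0),cv2.TM_CCOEFF_NORMED); _,v,_,l=cv2.minMaxLoc(R_)
    print(n,(np.array(l)/8-5).round(2),round(v,2))
E
```

```text
300
[(108, np.int64(201), np.int64(201), np.int64(201)), (109, np.int64(201), np.int64(200), np.int64(200)), (110, np.int64(200), np.int64(200), np.int64(199)), (111, np.int64(200), np.int64(200), np.int64(199)), (112, np.int64(199), np.int64(199), np.int64(199)), (113, np.int64(186), np.int64(192), np.int64(192)), (114, np.int64(157), np.int64(154), np.int64(150)), (115, np.int64(176), np.int64(145), np.int64(97)), (116, np.int64(184), np.int64(153), np.int64(102)), (117, np.int64(178), np.int64(145), np.int64(94)), (118, np.int64(177), np.int64(144), np.int64(92)), (119, np.int64(147), np.int64(116), np.int64(71)), (120, np.int64(31), np.int64(32), np.int64(34)), (121, np.int64(46), np.int64(47), np.int64(51)), (122, np.int64(54), np.int64(56), np.int64(59)), (123, np.int64(56), np.int64(55), np.int64(59)), (124, np.int64(54), np.int64(53), np.int64(59)), (125, np.int64(56), np.int64(56), np.int64(60)), (126, np.int64(56), np.int64(56), np.int64(61)), (127, np.int64(54), np.int64(56), np.int64(60)), (226, np.int64(31), np.int64(29), np.int64(34)), (227, np.int64(26), np.int64(25), 
[... 5186 characters left out ...]
nt64(172), np.int64(168)), (242, np.int64(155), np.int64(126), np.int64(94)), (243, np.int64(159), np.int64(113), np.int64(59)), (244, np.int64(157), np.int64(112), np.int64(58)), (245, np.int64(156), np.int64(111), np.int64(59)), (246, np.int64(157), np.int64(112), np.int64(59)), (247, np.int64(156), np.int64(111), np.int64(58)), (248, np.int64(155), np.int64(110), np.int64(57)), (249, np.int64(155), np.int64(110), np.int64(57))]
118.7 56.9 57.1
122.7 53.7 53.9
231.3 -44.9 -44.0
234 -47.7 -46.7
238 -51.8 -50.8
244 -58.1 -57.0
fixedhead [ 0.   -0.25] 0.99
fixcorkLow [ 0.   -0.25] 0.98
inlay [-0.38 -0.25] 1.0
paneledge [-0.5  -0.38] 0.99
slidecorkLow [-1.88 -0.38] 0.95
grip [-0.25 -0.25] 0.98
```

The wrist crop shows cork, panel and cork in direct contact on both sides, at rows 119/120 and 227/228. The corks are about 99 mm apart, so the panel is clamped. The bar grip is at col ~326, so I'll descend on it.

Emit:
move_arm:
  translation:
    - [3.5,3,20]
    - [3.5,3,45]
    - [3.5,3,70]
    - [3.5,3,88]
    - [3.5,3,96]
    - [3.5,3,96]
    - [3.5,3,96]
  twist:
    - [0,0,0]
    - [0,0,0]
    - [0,0,0]
    - [0,0,0]
    - [0,0,0]
    - [0,0,0]
    - [0,0,0]

```text
time: 15.9
ee_pos: [492.8, 268.8, 107.7]
orientation: [0.0, 0.808, 0.589, 0.0]
wrist_force: [0.2, 0.4, 0.0]
gripper_width: 85.3
grip_force: 0.0
```

Emit:
move_arm:
  translation:
    - [0,0,0]
    - [0,0,0]
    - [0,0,0]
    - [0,0,0]
    - [0,0,0]
    - [0,0,0]
    - [0,0,0]
    - [0,0,0]
  twist:
    - [0,0,0]
    - [0,0,0]
    - [0,0,0]
    - [0,0,0]
    - [0,0,0]
    - [0,0,0]
    - [0,0,0]
    - [0,0,0]
  gripper: 0.0

```text
time: 16.57
ee_pos: [490.4, 269.5, 107.5]
orientation: [-0.001, 0.807, 0.59, -0.001]
wrist_force: [-6.7, 1.2, 7.8]
gripper_width: 15.8
grip_force: 58.6
```

```bash
python3 - <<'E'
from h import *
s=sensors.sense(); A=rot(s['orientation']); c=camera('wrist'); save(c,'w6.png')
print((A.T@s['wrist_force']).round(1),s['ft_torque'].round(2),s['ee_pos'],s['gripper_width'])
for k in ('bar_grip','panel_mid','clamp'): print(k,[ (np.round(d['centre']),d['conf']) for d in landmark_of(k,'wrist')[:2]])
E
```

```text
[-0.9 -6.7 -7.8] [0.11 1.49 0.18] [490.40609007 269.53687051 107.47722555] 15.826995913234231
bar_grip [(array([278., 326.]), 0.57)]
panel_mid []
clamp [(array([199., 324.]), 0.55)]
```

Emit:
move_arm:
  translation:
    - [0,-2,0]
    - [0,-2,0]
    - [0,-2,-2]
    - [0,-2,-5]
    - [0,-2,-8]
    - [0,-2,-11]
    - [0,-2,-14]
    - [0,-2,-17]
    - [0,-2,-20]
    - [0,-2,-20]
  twist:
    - [0,0,0]
    - [0,0,0]
    - [0,0,0]
    - [0,0,0]
    - [0,0,0]
    - [0,0,0]
    - [0,0,0]
    - [0,0,0]
    - [0,0,0]
    - [0,0,0]

```text
time: 17.6
ee_pos: [490.2, 269.6, 127.7]
orientation: [-0.0, 0.808, 0.59, -0.0]
wrist_force: [-2.9, -0.6, -6.8]
gripper_width: 14.8
grip_force: 59.0
```

```bash
python3 - <<'E'
from h import *
s=sensors.sense(); A=rot(s['orientation']); c=camera('wrist'); save(c,'w7.png')
print((A.T@s['wrist_force']).round(1),(A.T@s['ft_torque']).round(2),s['ee_pos'],s['gripper_width'])
a=cv2.imread('pics/w6.png');b=cv2.imread('pics/w7.png')
print([(i, round(float(cv2.phaseCorrelate(np.float32(a[r:r+60,x:x+100,1]),np.float32(b[r:r+60,x:x+100,1]))[0][1]),1)) for i,(r,x) in dict(panelL=(60,120),panelR=(60,430),mid=(40,270)).items()])
E
```

```text
[-1.4 -2.5  6.8] [ 0.68 -0.19 -0.14] [490.18385915 269.57517301 127.71468582] 14.79755257637804
[('panelL', 0.1), ('panelR', 0.3), ('mid', 0.2)]
```

The panel and clamp rise with the gripper, with no relative motion in the wrist view. I'll continue to 100 mm.

Emit:
move_arm:
  translation:
    - [0,0,-5]
    - [0,0,-11]
    - [0,0,-17]
    - [0,0,-24]
    - [0,0,-31]
    - [0,0,-38]
    - [0,0,-45]
    - [0,0,-52]
    - [0,0,-57]
    - [0,0,-60]
  twist:
    - [0,0,0]
    - [0,0,0]
    - [0,0,0]
    - [0,0,0]
    - [0,0,0]
    - [0,0,0]
    - [0,0,0]
    - [0,0,0]
    - [0,0,0]
    - [0,0,0]

```text
time: 18.48
ee_pos: [490.8, 269.7, 188.2]
orientation: [0.0, 0.808, 0.589, 0.001]
wrist_force: [0.0, 0.4, -7.6]
gripper_width: 15.1
grip_force: 58.9
```

Emit:
move_arm:
  translation:
    - [0,0,-4]
    - [0,0,-8]
    - [0,0,-12]
    - [0,0,-16]
    - [0,0,-19]
    - [0,0,-21]
    - [0,0,-21]
    - [0,0,-21]
    - [0,0,-21]
    - [0,0,-21]
  twist:
    - [0,0,0]
    - [0,0,0]
    - [0,0,0]
    - [0,0,0]
    - [0,0,0]
    - [0,0,0]
    - [0,0,0]
    - [0,0,0]
    - [0,0,0]
    - [0,0,0]

```text
time: 19.32
ee_pos: [490.3, 269.4, 208.0]
orientation: [0.0, 0.808, 0.589, -0.0]
wrist_force: [-0.2, -0.4, -8.5]
gripper_width: 15.2
grip_force: 58.9
```

```bash
cat > chk.py <<'E'
from h import *
s=sensors.sense(); A=rot(s['orientation']); c=camera('wrist'); save(c,'w8.png')
print('t',s['time'],(A.T@s['wrist_force']).round(1),(A.T@s['ft_torque']).round(2),s['ee_pos'].round(1),s['orientation'].round(4),round(s['gripper_width'],1))
a=cv2.imread('pics/w6.png');b=cv2.imread('pics/w8.png')
for n,(r0,r1,c0,c1) in dict(pLtop=(55,100,150,230),inlay=(60,200,190,290),pR=(60,110,420,500),head=(5,60,290,360)).items():
    R_=cv2.matchTemplate(b,a[r0:r1,c0:c1],cv2.TM_CCOEFF_NORMED);_,v,_,l=cv2.minMaxLoc(R_); print(n,np.array(l)-[c0,r0],round(v,2))
E
python3 chk.py; python3 - <<'E'
import sys; sys.path.insert(0,'.')
from h import *
P={}
for n in ('top','scene'):
    c=camera(n)
    for k in ('panel_mid','bar_grip'):
        for d in landmark_of(k,n)[:2]: print(n,k,d['centre'],round(d['conf'],2),atz(c,d['centre'],170 if k=='panel_mid' else 224).round())
E
```

```text
t 19.3167 [-0.5 -0.   8.5] [ 0.01 -0.04 -0.01] [490.3 269.4 208. ] [ 0.000e+00  8.078e-01  5.895e-01 -3.000e-04] 15.2
pLtop [36  1] 0.87
inlay [1 0] 0.88
pR [-30   3] 0.67
head [ 7 11] 0.86
top panel_mid [191.6, 386.6] 0.8 [508.  25. 170.]
scene panel_mid [261.3, 356.4] 0.88 [ 367. -195.  170.]
scene panel_mid [159.4, 282.4] 0.56 [490. 264. 170.]
scene bar_grip [139.0, 281.1] 0.72 [486. 258. 224.]
scene bar_grip [307.7, 370.7] 0.72 [ 270. -351.  224.]
```

It is hanging free: 8.5 N load, no moment, and the panel still in the jaws at about (490,264,170). Now I hold it there.

Emit:
move_arm:
  translation:
    - [0,0,0]
    - [0,0,0]
    - [0,0,0]
    - [0,0,0]
    - [0,0,0]
    - [0,0,0]
    - [0,0,0]
    - [0,0,0]
    - [0,0,0]
    - [0,0,0]
  twist:
    - [0,0,0]
    - [0,0,0]
    - [0,0,0]
    - [0,0,0]
    - [0,0,0]
    - [0,0,0]
    - [0,0,0]
    - [0,0,0]
    - [0,0,0]
    - [0,0,0]

```text
time: 20.5
ee_pos: [490.5, 269.5, 208.2]
orientation: [0.0, 0.808, 0.59, 0.0]
wrist_force: [0.1, 0.5, -8.6]
gripper_width: 15.1
grip_force: 58.9
```

Emit:
move_arm:
  translation:
    - [0,0,0]
    - [0,0,0]
    - [0,0,0]
    - [0,0,0]
    - [0,0,0]
    - [0,0,0]
    - [0,0,0]
    - [0,0,0]
    - [0,0,0]
    - [0,0,0]
  twist:
    - [0,0,0]
    - [0,0,0]
    - [0,0,0]
    - [0,0,0]
    - [0,0,0]
    - [0,0,0]
    - [0,0,0]
    - [0,0,0]
    - [0,0,0]
    - [0,0,0]

```text
time: 21.33
ee_pos: [490.5, 269.5, 208.2]
orientation: [-0.0, 0.808, 0.589, 0.0]
wrist_force: [-0.7, -0.0, -7.6]
gripper_width: 14.9
grip_force: 58.9
```

Emit:
move_arm:
  translation:
    - [0,0,0]
    - [0,0,0]
    - [0,0,0]
    - [0,0,0]
    - [0,0,0]
    - [0,0,0]
    - [0,0,0]
    - [0,0,0]
    - [0,0,0]
    - [0,0,0]
  twist:
    - [0,0,0]
    - [0,0,0]
    - [0,0,0]
    - [0,0,0]
    - [0,0,0]
    - [0,0,0]
    - [0,0,0]
    - [0,0,0]
    - [0,0,0]
    - [0,0,0]

```text
time: 22.17
ee_pos: [490.5, 269.5, 208.3]
orientation: [0.0, 0.808, 0.589, 0.0]
wrist_force: [-0.4, -0.8, -8.0]
gripper_width: 15.0
grip_force: 58.9
```

Emit:
move_arm:
  translation:
    - [0,0,0]
    - [0,0,0]
    - [0,0,0]
    - [0,0,0]
    - [0,0,0]
    - [0,0,0]
    - [0,0,0]
    - [0,0,0]
    - [0,0,0]
    - [0,0,0]
  twist:
    - [0,0,0]
    - [0,0,0]
    - [0,0,0]
    - [0,0,0]
    - [0,0,0]
    - [0,0,0]
    - [0,0,0]
    - [0,0,0]
    - [0,0,0]
    - [0,0,0]

```text
time: 23.0
ee_pos: [490.5, 269.5, 208.2]
orientation: [0.0, 0.808, 0.589, 0.0]
wrist_force: [-0.1, -0.7, -7.8]
gripper_width: 15.5
grip_force: 58.9
```

```bash
python3 chk.py
```

```text
t 23.0 [-0.7  0.1  7.8] [-0.02  0.02  0.01] [490.5 269.5 208.2] [0.     0.8078 0.5895 0.    ] 15.5
pLtop [36  1] 0.87
inlay [1 0] 0.88
pR [-31  12] 0.67
head [ 7 11] 0.86
```

Still and level for 3.7 s, so I'm handing it in.

```bash
python3 -c "
from plant import job_done
print(job_done())"
```

```text
the job is handed in; nothing more can be done
None
```

I handed the job in with the panel clamped and held level and still about 100 mm above the ribs; the crank was first overtightened to about 10 rad, then eased back to about 8. I got no verdict back.

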